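# Brick-stack flat cartons on the stock stand

### The arm

A 7-joint arm with a two-finger parallel gripper is mounted at the origin on a cart in front of the work surface, level with it; the furniture and walls round the work are solid. World frame = base frame: x ahead of the robot, y to its left, z up, the work surface at z = 0. Lengths are in m, angles in rad, forces in N, time in s.
With the tool pointing down it reaches from about 0.4 to 0.875 m from the base axis. Payload 6.5 kg.
Tool frame: the origin (TCP) lies midway between the tips of the shut fingers; the grasp point (between the pads) lies 19 mm behind it; z points along the fingers, y is the line along which they close (so a half turn about z gives the same grasp; the last joint's range is limited). The gripper opens to 88 mm and grips with 3 to 60 N. Pads are 18 mm wide; open, the fingers measure 123 mm over their backs; the gripper's body (75 mm by 187 mm) begins 45 mm behind the grasp point.
Start: joints at [-0.066, 0.536, -0.004, 1.538, 0.003, 1.067, -0.071], TCP at [0.65, 0, 0.239] pointing down, gripper open.
Joint ranges: [-2.7, 2.7], [-0.37, 2.16], [-1.27, 1.26], [0.24, 2.4], [-1.31, 4.45], [0.19, 1.91], [-2.76, 2.76]. Speed limits (rad/s): [2.39, 2.39, 3.14, 3.14, 3.14, 3.14, 3.14].

### API

Orientations are given as a 3x3 rotation matrix whose columns are the frame's x, y, z axes.
In Python, from bench import bot gives the robot as it stands. The module is installed in compiled form; this text tells all that it offers. Calls block until the motion is done:
- bot.movep(position, orientation): joint-space move of the TCP to a pose.
- bot.move_linear(position, orientation=None, rate=0.15): straight line of the TCP; orientation=None keeps the orientation; rate is the mean speed in m/s.
- bot.move_j(angles): joint-space move.
- bot.grip(opening, f_grip=None): finger opening in m; f_grip is the grip in N (None keeps the last); returns when the fingers have stopped.
- bot.dwell(seconds).
- bot.solve_ik(position, orientation): joint angles nearest the present ones, or None.
- bot.grab_frame(name): name is "scene" or "side" or "wrist"; returns a dict with "img" (384x512x3 uint8, red, green, blue), "vfov" (degrees; the focal length in pixels is half the picture's height over the tangent of half this angle, whatever the lens; pixels are square), "cx", "cy" (the principal point, pixels), "R" (3x3) and "t" (3): a world point X has camera coordinates R X + t; the wrist camera has in their place "hand_eye" (4x4, takes a point from camera to tool coordinates, whose origin is the TCP and whose axes are the flange's). Camera axes: x right, y down, z forward; pixel columns grow to the right and rows downward; lengths in m; the calibration is good to about 2 mm. The wrist camera is an equidistant fisheye: a pixel r from the principal point sees the ray r / f radians off the axis. A picture is of the moment at which its call begins: read the wrist's pose just before it. There is no depth.
A pose or a line that the arm cannot do raises bot.IKError and nothing moves.
- bot.sign_off(): hands the job in; it is judged then, once.
Readings, each from a call of its own:
- bot.current_t(): time.
- bot.current_q(): joint angles.
- bot.current_dq(): joint speeds.
- bot.current_tau(): joint torques, N m.
- bot.current_eef_pos(): TCP position.
- bot.current_tcp_rot(): TCP orientation.
- bot.current_ft_force(): force on the tool from outside, world axes, zero at the start.
- bot.current_moment(): the same for the moment, N m.
- bot.current_width(): finger opening in m.
- bot.current_finger_force(): force on a finger pad.
Only numpy, scipy, OpenCV 4.12 (cv2) and the standard library are available. Lean on these libraries where they do the work, as an engineer would, in place of code of your own. Each camera call takes 0.05 s, during which the arm holds its last target. There are 200 camera calls.

### The job

Stack the three flat cartons on the stock stand like bricks. First slide the loose lower carton along the trough until it butts against the one at the end stop; then draw the third carton off the step onto those two, so that it lies flat inside the front lip, centred over their joint. Leave the other things on the table where they are.

Things in the scene. Friction and masses are not known exactly. Their poses are not given: they have to be found in the camera images.
- stand: Fixed level metal stand, 176 (x) x 262 (y) x 52 mm. Origin: on the table, mid-length, under the step's upright face (that face is at x = +0.5 mm). x points away from the robot, y along the stand to the robot's left (yaw -0.05 to 0.12 rad). Near side: a trough; far side: a step. Along its near edge a front lip, 6 mm thick, x = -100.5 to -94.5 mm, top 52 mm above the table.
- stop_foot (a point): Point on the stand's end stop (right end of the trough, top 36 mm above the table): on its inner face, mid-trough, at floor level (4 mm above the table). Axes as the stand's. The trough is 95 mm wide (47.5 mm either side of here, from the lip to the step's face) and runs 256 mm along +y to its open left end.
- step_top (a point): Centre of the step's flat top, 40 mm above the table (4 mm above the tops of cartons in the trough). Axes as the stand's. The step is a solid block, 75 mm (x) by 222 mm (y). In the stand's frame this point is at x = +38, y = -20 mm.
- carton_end: Plain closed brown cardboard carton, rigid, 90 (x) x 105 (y) x 32 mm (z), about 0.18 kg, too wide to be gripped lying flat. Origin: centre of its underside. Lies in the trough against the end stop, long side along the trough; it is already in place.
- carton_low: A carton of the same size and make (same axes and origin), loose in the trough, to the left (+y) of carton_end with a gap of 20 to 40 mm between them.
- carton_top: A third carton of the same size and make (same axes and origin), loose on top of the step, its near edge overhanging the trough by 20 to 30 mm, up to 40 mm to the right or 28 mm to the left of where it belongs along the stand and turned a little (up to 0.1 rad).
- lens_case: Bystander: small round screw case, 41 mm across, 25 mm high, behind the stand. Origin: centre of its underside (so for all bystanders).
- occluder: Bystander: flat black paddle, 191x56x10 mm, behind the stand to the right.
- pen: Bystander: pen, 145x12x9 mm, lying just behind the stand, along it.

How it is judged:
By the outcome, as a careful person would: the job done as asked, in the order asked, and still so for the second after the job is handed in, with the robot touching nothing.
It also fails if it takes over 62 s, if anything falls off the work surface, if the arm or the gripper's body presses on something with over 40 N, if the wrist force passes 120 N, or if a joint passes its speed limit or range.

## Working session

There is one attempt and no reset: what is moved stays moved. The work goes in short steps, each a Python script; the robot and the scene stay as the last script left them, time stands still between calls to the robot, and variables do not carry over. Pictures are saved under pics/ and viewed, at most 10 in all, crops included, and the job is handed in when it is done.

```bash
mkdir -p pics
cat > h.py <<'E'
import numpy as np, cv2, pickle
from bench import bot
def snap(n,save):
    p=bot.current_eef_pos(); R=bot.current_tcp_rot()
    f=bot.grab_frame(n); f['p']=p; f['Rt']=R
    pickle.dump(f,open(save+'.pkl','wb')); cv2.imwrite('pics/'+save+'.png',cv2.cvtColor(f['img'],cv2.COLOR_RGB2BGR)); return f
def ray(f,u,v):
    F=192/np.tan(np.radians(f['vfov'])/2)
    a=np.array([u-f['cx'],v-f['cy']])/F
    if 'hand_eye' in f:
        r=np.hypot(*a); d=np.array([*(a/r*np.sin(r)),np.cos(r)]) if r>0 else np.array([0,0,1.])
        H=np.array(f['hand_eye']); Rt=np.array(f['Rt'])
        return np.array(f['p'])+Rt@H[:3,3], Rt@H[:3,:3]@d
    R=np.array(f['R']); return -R.T@np.array(f['t']), R.T@np.array([*a,1])
def onz(f,u,v,z):
    o,d=ray(f,u,v); return o+d*(z-o[2])/d[2]
def proj(f,X):
    F=192/np.tan(np.radians(f['vfov'])/2); X=np.array(X,float)
    if 'hand_eye' in f:
        H=np.array(f['hand_eye']); x=np.array(f['Rt']).T@(X-np.array(f['p'])); c=H[:3,:3].T@(x-H[:3,3])
        th=np.arctan2(np.hypot(c[0],c[1]),c[2]); k=F*th/np.hypot(c[0],c[1]); return c[:2]*k+[f['cx'],f['cy']]
    c=np.array(f['R'])@X+np.array(f['t']); return c[:2]/c[2]*F+[f['cx'],f['cy']]
def load(s): return pickle.load(open(s+'.pkl','rb'))
E
python3 - <<'E'
from h import *
ims=[snap(n,n+'0') for n in('scene','side','wrist')]
for f in ims: print(f['vfov'],f['cx'],f['cy'],f['img'].shape, f.get('hand_eye'))
for f in ims[:2]: print(ray(f,256,192))
print(bot.current_t(),bot.current_tcp_rot(),bot.current_width())
E
```

```text
43.66743516396133 260.7712755663425 193.53809101863578 (384, 512, 3) None
51.358617021225264 252.88870347640668 192.20921310448446 (384, 512, 3) None
65.70646984690485 255.70807700008385 194.6631350506583 (384, 512, 3) [[ 6.42013606e-04 -9.51254656e-01 -3.08405848e-01  8.06442964e-02]
 [ 9.99999706e-01  4.81212945e-04  5.97450935e-04  2.55202195e-04]
 [-4.19919097e-04 -3.08406141e-01  9.51254685e-01 -1.45750463e-01]
 [ 0.00000000e+00  0.00000000e+00  0.00000000e+00  1.00000000e+00]]
(array([0.02774947, 0.46687782, 0.40563865]), array([ 0.71515273, -0.55624306, -0.42339067]))
(array([ 0.55037811, -0.65274556,  0.61281791]), array([ 0.08479501,  0.72766932, -0.6807115 ]))
0.15 [[-1.68378586e-05  9.99999113e-01 -1.33200671e-03]
 [ 9.99999998e-01  1.67623278e-05 -5.67156645e-05]
 [-5.66932867e-05 -1.33200766e-03 -9.99999111e-01]] 0.08843855609424937
```

Run:
```python
import cv2,numpy as np
a,b=[cv2.imread(f'pics/{n}0.png') for n in('scene','side')]
cv2.imwrite('pics/w0b.png',cv2.resize(cv2.imread('pics/wrist0.png'),(800,600),interpolation=cv2.INTER_CUBIC))
cv2.imwrite('pics/s0b.png',cv2.resize(b,(800,600),interpolation=cv2.INTER_CUBIC))
```

```text
(no output)
```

View pics/scene0.png

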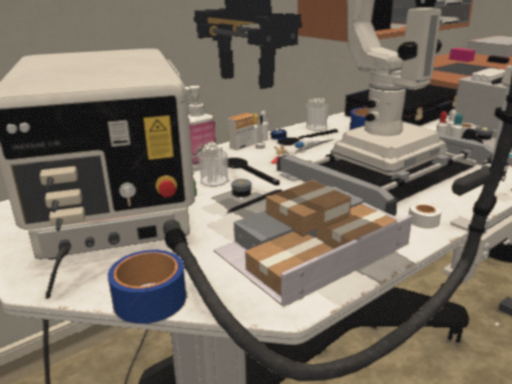

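View pics/s0b.png

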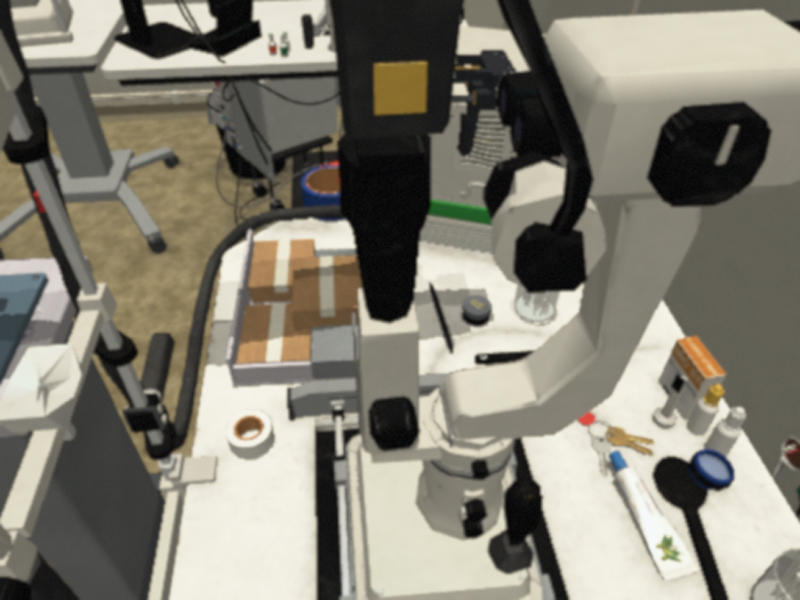

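View pics/w0b.png

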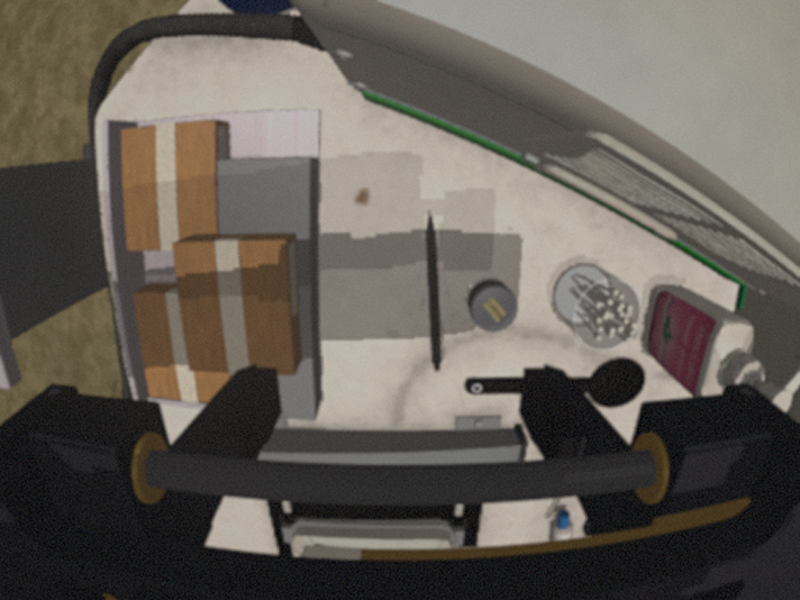

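Run:
```python
from h import *
f=load('wrist0'); q=lambda n,u,v,z: print(n,(onz(f,u*.64,v*.64,z)*1000).round(0))
for p in [(123,126),(218,120),(216,245),(128,250)]: q('low',*p,.036)
for p in [(175,242),(295,235),(298,372),(190,372)]: q('top',*p,.072)
for p in [(318,157),(318,410)]: q('step',*p,.04)
for p in [(135,290),(150,395)]: q('end',*p,.036)
q('pen',430,212,.005);q('pen',437,368,.005);q('lens',493,306,.02)
g=load('scene0')
print('gripper in scene', proj(g,[.65,0,.239]), proj(load('side0'),[.65,0,.239])*800/512)
```

```text
low [421. 123.  36.]
low [510. 117.  36.]
low [503.  18.  36.]
low [416.  17.  36.]
top [484.  28.  72.]
top [578.  30.  72.]
top [573. -75.  72.]
top [481. -78.  72.]
step [590.  83.  40.]
step [ 579. -127.   40.]
end [418. -19.  36.]
end [ 412. -124.   36.]
pen [674.  37.   5.]
pen [ 684. -103.    5.]
lens [728. -39.  20.]
gripper in scene [245.58519037  81.82301621] [421.14680529 151.86636754]
```

Run:
```python
from h import *
g=load('scene0')
for p in [(280,160),(395,205),(330,150),(470,180),(440,150)]: print(p,onz(g,*p,0).round(2),onz(g,*p,0.05).round(2))
R=np.array([[0,1,0],[1,0,0],[0,0,-1.]])
bot.move_linear([.50,-.02,.25],R,rate=.2)
f=snap('wrist','wrist1'); print(bot.current_t(),f['p'])
im=cv2.imread('pics/wrist1.png')[20:300,90:430]
cv2.imwrite('pics/w1b.png',cv2.resize(im,None,fx=2.1,fy=2.1,interpolation=cv2.INTER_CUBIC))
```

```text
(280, 160) [ 0.81 -0.22 -0.  ] [ 0.72 -0.13  0.05]
(395, 205) [ 0.5  -0.23  0.  ] [ 0.44 -0.14  0.05]
(330, 150) [ 0.79 -0.35  0.  ] [ 0.69 -0.25  0.05]
(470, 180) [ 0.47 -0.44  0.  ] [ 0.42 -0.33  0.05]
(440, 150) [ 0.61 -0.56  0.  ] [ 0.54 -0.43  0.05]
1.1083 [ 0.50103168 -0.01972825  0.25017022]
```

View pics/w1b.png

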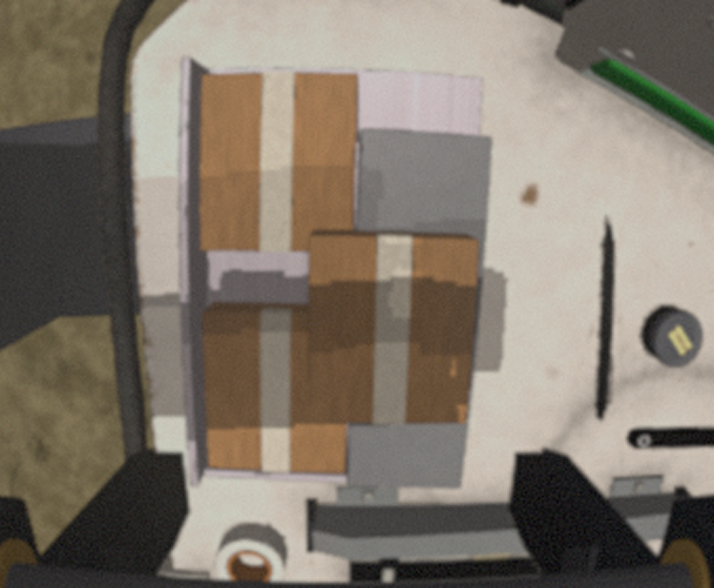

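Run:
```python
from h import *
f=load('wrist1'); P=lambda L,z: np.array([onz(f,90+u/2.1,20+v/2.1,z)*1000 for u,v in L]).round(1)
for n,L,z in [('low',[(202,74),(356,72),(354,250),(200,250)],.036),('top',[(310,235),(478,238),(468,422),(308,424)],.072),
 ('end',[(206,305),(203,470),(346,474)],.036),('step',[(358,130),(492,138),(462,487),(348,487)],.04),('lip',[(184,60),(191,60),(193,485),(199,483)],.052)]:
    a=P(L,z); print(n,a[:,:2].tolist(),a.mean(0))
```

```text
low [[418.1, 120.3], [506.1, 118.5], [505.2, 15.2], [414.7, 16.4]] [461.025  67.6    36.   ]
top [[481.9, 27.7], [570.0, 27.1], [570.2, -77.1], [479.2, -78.0]] [525.325 -25.075  72.   ]
end [[416.7, -16.9], [406.3, -127.3], [500.5, -128.8]] [441.16666667 -91.          36.        ]
step [[507.2, 84.4], [583.4, 82.2], [576.6, -137.3], [501.8, -136.3]] [542.25 -26.75  40.  ]
lip [[411.5, 126.6], [415.5, 126.3], [402.8, -130.0], [406.9, -128.4]] [409.175  -1.375  52.   ]
```

```bash
cat >> h.py <<'E'
TH=-.03; O=np.array([.5057,-.0049]); c,s=np.cos(TH),np.sin(TH); RS=np.array([[c,-s,0],[s,c,0],[0,0,1.]])
def W(x,y,z): return RS@np.array([x,y,z])/np.array([1e3]*3)+[*O,0]
RL=RS@np.array([[0,1,0],[1,0,0],[0,0,-1.]])   # closes along stand x, camera on +y
RT=RS@np.array([[-1,0,0],[0,1,0],[0,0,-1.]])  # closes along stand y, camera on -x
E
python3 - <<'E'
from h import *
bot.movep(W(-47,150,120),RL)
bot.grip(.04)
bot.move_linear(W(-47,148,22),RL,rate=.15)
f0=np.array(bot.current_ft_force()); print(f0.round(1),bot.current_t())
bot.move_linear(W(-47,103,22),RL,rate=.06)
print((np.array(bot.current_ft_force())-f0).round(2))
for y in np.arange(101.5,84,-1.5):
    bot.move_linear(W(-47,y,22),RL,rate=.03); F=RS.T@(np.array(bot.current_ft_force())-f0)
    print(y,F.round(1))
    if F[1]>6: break
print(RS.T@(np.array(bot.current_eef_pos())-[*O,0])*1e3,bot.current_t())
f=snap('wrist','wrist2')
E
```

```text
[-0.7 -0.3  1. ] 3.6083
[ 1.15  0.41 -1.16]
101.5 [ 1.6  0.5 -0.9]
100.0 [ 0.3 -0.7 -1.2]
98.5 [ 0.2  0.6 -1.3]
97.0 [-0.3  0.5 -1.7]
95.5 [ 1.1  0.9 -1. ]
94.0 [ 0.8  6.4 -1.7]
[-46.49576964  95.56339829  22.16554757] 6.0083
```

Run:
```python
from h import *
bot.move_linear(W(-47,110,22),rate=.1)
bot.move_linear(W(-47,110,130),rate=.25)
bot.movep(W(0,-10,250),RL)
f=snap('wrist','wrist3'); print(bot.current_t(),f['p'])
im=cv2.imread('pics/wrist3.png')[40:290,110:430]
cv2.imwrite('pics/w3b.png',cv2.resize(im,None,fx=2.4,fy=2.4,interpolation=cv2.INTER_CUBIC))
RT2=RS@np.diag([1.,-1,-1])
for R in (RT,RT2):
    for p in (W(90,-20,120),W(90,-20,46),W(4,-20,46)):
        q=bot.solve_ik(p,R); print(None if q is None else np.round(q,2))
```

```text
7.7333 [ 0.50413945 -0.01369385  0.2481068 ]
[ 0.22  0.62 -0.34  1.76  0.27  0.81  1.29]
[ 0.2   0.73 -0.32  1.78  0.34  0.68  1.24]
[ 0.2   0.63 -0.3   2.    0.33  0.56  1.21]
[-0.17  0.6   0.19  1.78 -0.15  0.77 -1.5 ]
[-0.16  0.71  0.17  1.8  -0.19  0.64 -1.47]
[-0.16  0.61  0.15  2.03 -0.17  0.51 -1.49]
```

View pics/w3b.png

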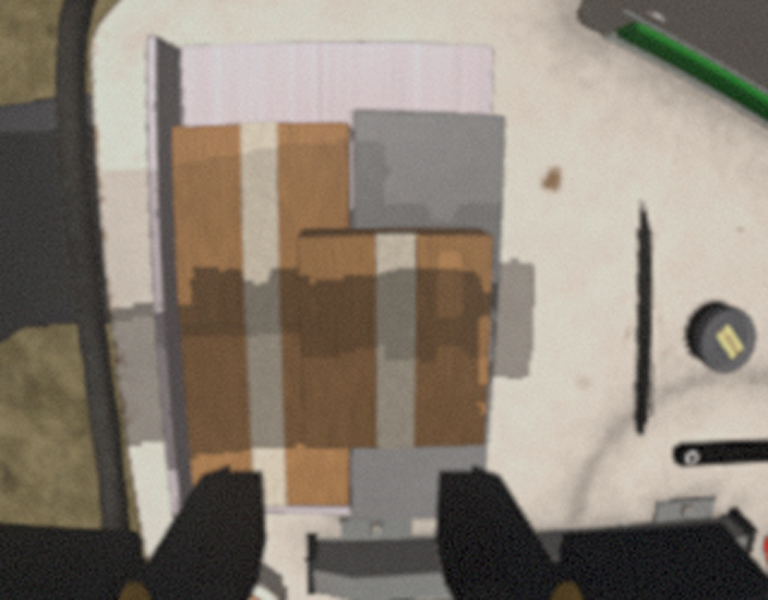

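Run:
```python
from h import *
f=load('wrist3')
for n,L,z in [('top',[(300,233),(491,233),(486,445),(300,448)],.072),('low',[(173,127),(350,123)],.036),('step',[(353,110),(504,117)],.04),('floor',[(492,46)],.004)]:
    a=np.array([RS.T@(onz(f,110+u/2.4,40+v/2.4,z)-[*O,0])*1e3 for u,v in L]).round(1); print(n,a[:,:2].tolist(),a.mean(0))
```

```text
top [[-24.0, 33.2], [63.1, 34.1], [66.6, -70.9], [-25.9, -72.4]] [ 19.95 -19.    72.  ]
low [[-90.4, 84.6], [-1.6, 84.2]] [-46.   84.4  36. ]
step [[-0.1, 90.5], [74.4, 89.1]] [37.15 89.8  40.  ]
floor [[74.9, 130.2]] [ 74.9 130.2   4. ]
```

Run:
```python
from h import *
RT2=RS@np.diag([1.,-1,-1])
bot.movep(W(92,-19.5,130),RT2)
bot.grip(.06)
bot.move_linear(W(90,-19.5,46.5),RT2,rate=.12)
f0=np.array(bot.current_ft_force()); print(bot.current_t())
G=lambda:(RS.T@(np.array(bot.current_ft_force())-f0)).round(1)
for x in (70,50,30,18):
    bot.move_linear(W(x,-19.5,46.5),RT2,rate=.05); print(x,G())
for x in np.arange(16,2,-1.):
    bot.move_linear(W(x,-19.5,46.5),RT2,rate=.03); F=G(); print(x,F)
    if F[0]>6: break
print(RS.T@(np.array(bot.current_eef_pos())-[*O,0])*1e3,bot.current_t())
snap('side','side4'); snap('scene','scene4')
```

```text
10.3167
70 [-0.8  2.  -1.8]
50 [ 0.7  1.4 -0.3]
30 [-0.1  1.4 -0.3]
18 [ 0.1  0.3 -1. ]
16.0 [-0.4  0.4 -0.2]
15.0 [ 0.2  0.2 -1.1]
14.0 [ 0.6  2.3 -0.7]
13.0 [ 1.   0.2 -1.1]
12.0 [ 0.9  1.6 -1.6]
11.0 [-0.2  1.2  0.1]
10.0 [ 1.3  0.9 -1. ]
9.0 [ 0.   0.5 -0.5]
8.0 [ 0.9 -0.  -0.7]
7.0 [ 1.2  1.2 -0.3]
6.0 [-0.   1.  -0.8]
5.0 [1.5 1.  0.3]
4.0 [ 4.5  0.7 -1.4]
3.0 [ 5.9  0.7 -0.4]
[  4.66054297 -19.62023842  46.9696542 ] 15.8583
```

Run:
```python
from h import *
RT2=RS@np.diag([1.,-1,-1])
bot.move_linear(W(22,-19.5,48),RT2,rate=.06)
bot.move_linear(W(40,-19.5,130),RT2,rate=.2)
bot.movep(W(-10,-10,250),RL)
f=snap('wrist','wrist5'); snap('scene','scene5'); print(bot.current_t(),f['p'])
im=cv2.imread('pics/wrist5.png')[40:290,110:430]
cv2.imwrite('pics/w5b.png',cv2.resize(im,None,fx=2.4,fy=2.4,interpolation=cv2.INTER_CUBIC))
im=cv2.imread('pics/scene5.png')[150:310,200:430]
cv2.imwrite('pics/s5b.png',cv2.resize(im,None,fx=3.4,fy=3.4,interpolation=cv2.INTER_CUBIC))
```

```text
18.325 [ 0.49487811 -0.01462905  0.24896777]
```

View pics/w5b.png

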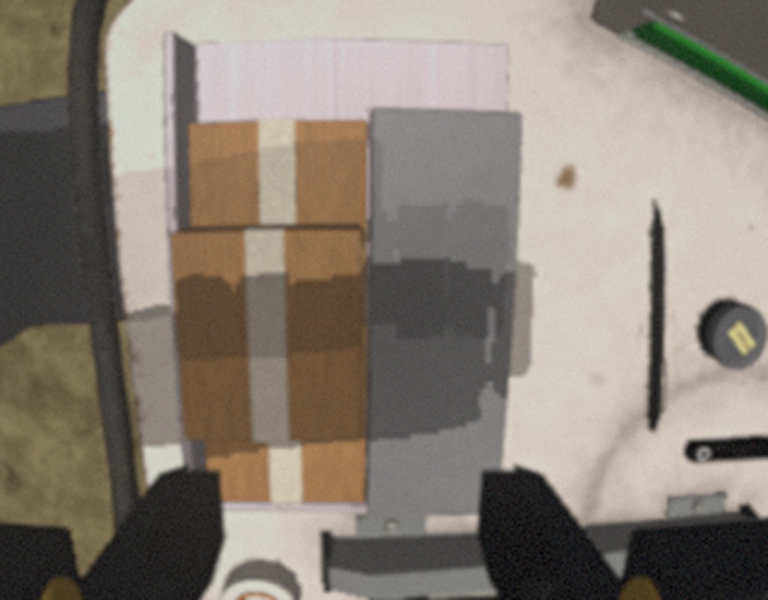

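View pics/s5b.png

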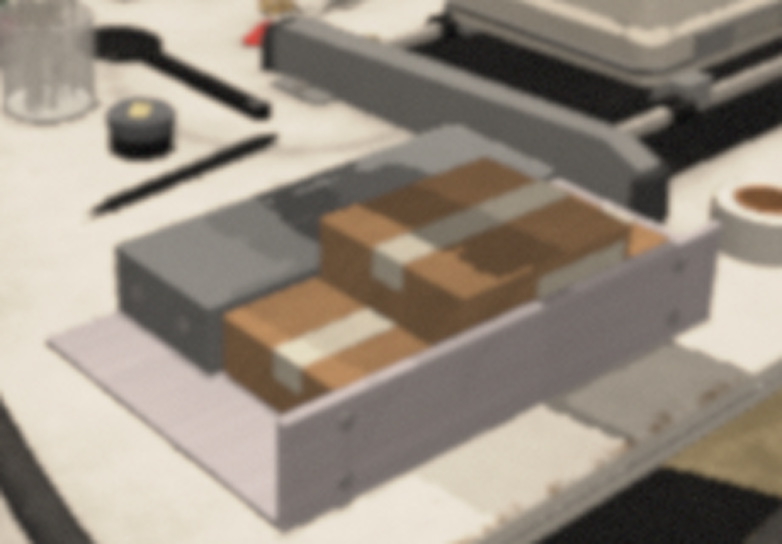

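Run:
```python
from h import *
f=load('wrist5')
for n,L,z in [('top',[(172,231),(362,230),(366,438),(183,441)],.068),('low',[(189,124),(367,122)],.036),('end',[(210,502),(365,503)],.036),('step',[(371,109),(521,113)],.04)]:
    a=np.array([RS.T@(onz(f,110+u/2.4,40+v/2.4,z)-[*O,0])*1e3 for u,v in L]).round(1); print(n,a[:,:2].tolist(),a.mean(0))
g=load('scene5')
for z in (.068,.072):   # predicted far top corners in the scene crop
  print(z,[((proj(g,W(x,y,z*1e3))-[200,150])*3.4).round(0).tolist() for x,y in((-94,33),(-4,33),(-4,-72),(-94,-72))])
```

```text
top [[-93.5, 33.6], [-4.8, 32.7], [-2.4, -70.3], [-95.3, -72.6]] [-49.   -19.15  68.  ]
low [[-91.0, 84.6], [-1.9, 83.5]] [-46.45  84.05  36.  ]
end [[-91.1, -125.0], [-1.9, -124.5]] [ -46.5  -124.75   36.  ]
step [[-0.0, 89.8], [74.5, 90.2]] [37.25 90.   40.  ]
0.068 [[459.0, 295.0], [314.0, 215.0], [480.0, 152.0], [628.0, 220.0]]
0.072 [[459.0, 287.0], [314.0, 207.0], [481.0, 144.0], [629.0, 212.0]]
```

```bash
python3 -c "
from h import *
bot.dwell(.5); print(bot.sign_off())"
```

```text
the job is handed in; nothing more can be done
None
```

The job is done and handed in at about 19 s: the loose lower carton is butted against the end one, and the third lies flat inside the front lip, within about 1 mm of centre over their joint; I moved nothing else.

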